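# Reset the tracing board's ratchet and set it to the second notch

## Robot

A 6-joint arm with a two-finger parallel gripper is mounted at the origin on the work surface. World frame = base frame: x ahead of the robot, y to its left, z up, the work surface at z = 0. Lengths are in m, angles in rad, forces in N, time in s.
With the tool pointing down it reaches from about 0.275 to 0.725 m from the base axis. Payload 5.6 kg.
Tool frame: the origin (TCP) lies midway between the tips of the shut fingers; the grasp point (between the pads) lies 19 mm behind it (ctrl.hold_point_z is the distance from the TCP to the grasp point, in m); z points along the fingers, y is the direction in which the jaws open and shut (so a half turn about z gives the same grasp; the last joint's range is limited). The gripper opens to 85 mm and grips with 20 to 120 N. Pads are 22 mm wide; open, the fingers measure 114 mm over their backs; the gripper's body (76 mm by 85 mm) begins 54 mm behind the grasp point. The pads swing forward as they close: fully open they stand 13 mm farther back than shut.
Start: joints at [1.511, 0.255, 0.108, 0, -1.424, -0.285], TCP at [0.186, 0.518, 0.231] pointing down, gripper open.
Joint ranges: [-2.95, 2.95], [-1.21, 1.97], [-1.09, 1.5], [-2.87, 1.71], [-2.94, -0.07], [-3.05, 3.05]. Speed limits (rad/s): [2.57, 2.57, 3.14, 3.14, 3.14, 3.14].

## Interface

Orientations are given as a unit quaternion [w, x, y, z].
In Python, from bench import ctrl gives the robot as it stands.
- The arm moves only by the tool arm_command, never from a script. Its argument "targets" is a list of rows, each a list of 3 entries, a list of its own where there are three numbers: the turn, a rotation vector about the tool's x, y, z in degrees, then the shift along the tool's x, y, z in cm, then the finger opening in cm, from 0 to 8.54. In form: [[[ax, ay, az], [x, y, z], fingers], ...]. A call has 1 to 10 rows; each row shifts and turns the commanded pose from where the row before left it, along the tool's axes as they then stand; what a row does not reach is not made up. A row lasts 1/10 s, in which the tool goes at most 50 mm and 8.59 degrees, less where a joint would pass 70% of its speed; a pose out of reach is approached as far as the arm can. A call with a gripper value outside its range is refused whole. The fingers move at their own pace and stop on an object; "squeeze" is the grip in N (left out, the last holds). Time passes only in rows, so rows that do not move let the fingers close. It gives the time, the measured TCP pose, the force and the opening at its end, in the units of the state.
- ctrl.observe(): the state, without advancing time (a new reading comes with each control period).
- ctrl.read_camera(name): name is "scene" or "top" or "wrist"; returns a dict with "frame" (384x512x3 uint8, blue, green, red), "camera_matrix" (3x3 intrinsics, pixels), "rvec" (rotation vector, rad) and "tvec" (3), from world to camera coordinates, as OpenCV has them; the wrist camera has in their place "hand_eye" (4x4, takes a point from camera to tool coordinates, whose origin is the TCP and whose axes are the flange's). Camera axes: x right, y down, z forward; pixel columns grow to the right and rows downward; lengths in m; the calibration is good to about 2 mm. A picture is of the moment at which its call begins: read the wrist's pose just before it. There is no depth.
- ctrl.finish_job(): hands the job in, once; it reports no verdict.
The state is a dict: "time": time; "joint_positions": joint angles; "joint_velocities": joint speeds; "tau": joint torques, N m; "eef_pos": TCP position; "eef_rot": TCP orientation; "ft_force": force on the tool from outside, world axes, zero at the start; "moment": the same for the moment, N m; "width": opening from 0.0 (shut) to 1.0 (fully open).
Only numpy, scipy, OpenCV 4.12 (cv2) and the standard library are available. Lean on these libraries where they do the work, as an engineer would, in place of code of your own. Each camera call takes 0.05 s, during which the arm holds its last target.

## Task

The tracing board stands too steep on its ratchet, which only clicks upwards. Take it by its handle and lift it gently past the top notch, just until you feel its end stop, so that the pawl is thrown out; lay it down fully flat, then raise it to the second notch, let its weight down onto the pawl and let go. Do not force the stop, do not let the board drop, and leave the other things on the bench alone.

Things in the scene. Friction and masses are not known exactly. Their poses are not given: they have to be found in the camera images.
- board (a joint): tilt of the wooden tracing board (rad), 0 = flat on its frame, growing as its far edge rises. Five notches at about 0.12, 0.26, 0.40, 0.54, 0.67, all shifted together by up to 0.055 (pawl plate set by hand). Raising clicks past them; it cannot go down while the pawl is in. Pawl thrown out at 0.84 to 0.95; rubber-sleeved stop pin 0.01 to 0.03 beyond that; pawl tips back in below 0.025
- hinge (a point): middle of the board's hinge line along its near edge, 100 mm above the bench; the line runs along this point's y axis, its x axis points away from the hinge under the flat board. The hinge is stiff: with the board's weight (0.65 to 0.95 kg) it takes 4 to 7 N at the handle to raise the board, 1 to 3 N to hold it while lowering
- handle (a point): middle of the handle: a round steel bar 12 mm thick, parallel to the hinge line, 285 mm from it and 6 mm above the plane through the hinge that tilts with the board; it rides up an arc about the hinge. Straight and bare over 100 mm, ends bent back to the board's far edge, 34 mm of clear space between bar and edge. Bar centre 106 mm above the bench when flat
- frame: plywood box frame under the board, 265 x 360 x 96 mm, fixed to the bench; origin at the centre of its underside, x away from the robot at yaw 0, z up. Board 245 x 360 x 12 mm. The steel toothed quadrant (on the board's edge) and the tumbler pawl are on its outer right side (negative y)
- waxdish: white dish, 92 mm wide, 22 mm high; origin at the centre of its underside; leave alone
- knife: carving knife with a bound handle lying on the bench, 150 mm long; origin under its middle; leave alone
- gluejar: jar, 72 mm wide, 85 mm high; origin under its centre; leave alone
- mug: mug, 80 mm wide, 88 mm high; origin under its centre; leave alone
- mallet: wooden mallet lying on the bench, 225 mm long, head 60 mm high; origin under its head; leave alone
- weight: brass paperweight, 60 mm wide, 70 mm high; origin under its centre; leave alone
- waxblock: block of wax, 75 x 50 x 28 mm; origin under its centre; leave alone
- stoppin: rubber-sleeved stop pin, 6 mm thick, standing out of the frame's right cheek beside the board, about 110 mm above the bench; origin at its root on the cheek. It sits on the dark steel pawl plate, set by hand in slotted holes a few mm high or low, near or far, which shifts notches, throw-out and stop. It hardly gives and takes at most 50 N: about 20 N of lift at the handle

How it is judged:
By the outcome, as a careful person would: the job done as asked, in the order asked, and still so for the second after the job is handed in, with the robot touching nothing.
It also fails if it takes over 64 s, if anything falls off the work surface, if the arm or the gripper's body presses on something with over 40 N, if the wrist force passes 120 N, or if a joint passes its speed limit or range.

## Working session

There is one attempt and no reset: what is moved stays moved. The work goes in short steps, Python scripts to look and compute and a tool call to move; the robot and the scene stay as the last step left them, time stands still between calls to the robot, and variables do not carry over. Pictures are saved under pics/ and viewed, and the job is handed in when it is done.

Besides the shell and the picture viewer there is one more tool, called by a JSON object that holds its "api" and its "payload", one argument or row to a line. arm_command: Moves the arm, as the interface text tells. Its arguments: {"type":"object","properties":{"targets":{"type":"array","items":{"type":"array"}},"squeeze":{"type":"number"}},"required":["targets"]}

```bash
ls; mkdir -p pics
cat > h.py <<'E'
import numpy as np, cv2
from bench import ctrl
def cam(n,fn):
    c=ctrl.read_camera(n); cv2.imwrite('pics/'+fn,c['frame']); np.savez('pics/'+fn+'.npz',**{k:np.array(v) for k,v in c.items()}); return c
E
python3 - <<'E'
from h import *
s=ctrl.observe()
print(s)
for n in("scene","top","wrist"): c=cam(n,n+'0.png'); print({k:v for k,v in c.items() if k!='frame'})
print(ctrl.hold_point_z)
E
```

```text
pics
{'time': 0.0, 'joint_positions': array([ 1.51059719e+00,  2.55719269e-01,  1.06994315e-01, -4.70697172e-04,
       -1.42388286e+00, -2.84584829e-01]), 'joint_velocities': array([ 5.05558997e-05,  1.31384058e-03, -9.89441797e-04, -4.15394855e-04,
       -8.26739287e-04,  1.17630339e-04]), 'tau': array([-6.91615169e-04, -3.86627305e+01,  2.37935150e+01,  5.36504254e+00,
       -6.01076317e-03, -4.09074886e-06]), 'eef_pos': array([0.18568278, 0.51718099, 0.23040698]), 'eef_rot': array([ 9.26112365e-04,  9.85170889e-01, -1.71573437e-01, -1.29913441e-04]), 'ft_force': array([ 0.20052852, -0.43798287, -0.01000229]), 'moment': array([0.02090381, 0.01878132, 0.0506174 ]), 'width': 0.999943840795885}
{'camera_matrix': array([[484.04006278,   0.        , 255.64160601],
       [  0.        , 484.04006278, 191.50797272],
       [  0.        ,   0.        ,   1.        ]]), 'rvec': array([ 2.15549919,  0.57873084, -0.30925221]), 'tvec': array([-0.49410374, -0.08436715,  1.85771654])}
{'camera_matrix': array([[385.06577181,   0.        , 246.01665326],
       [  0.        , 385.06577181, 192.83283234],
       [  0.        ,   0.        ,   1.        ]]), 'rvec': array([ 2.18791077, -2.20938371,  0.05984163]), 'tvec': array([0.00308716, 0.53574779, 1.47185646])}
{'camera_matrix': array([[286.60610942,   0.        , 257.02605273],
       [  0.        , 286.60610942, 191.14209175],
       [  0.        ,   0.        ,   1.        ]]), 'hand_eye': array([[ 4.19367052e-04, -9.57109176e-01, -2.89727200e-01,
         7.42487770e-02],
       [ 9.99999264e-01,  7.15561040e-05,  1.21106938e-03,
         4.93604900e-04],
       [-1.13839386e-03, -2.89727494e-01,  9.57108501e-01,
        -1.42899151e-01],
       [ 0.00000000e+00,  0.00000000e+00,  0.00000000e+00,
         1.00000000e+00]])}
0.0187
```

View pics/scene0.png

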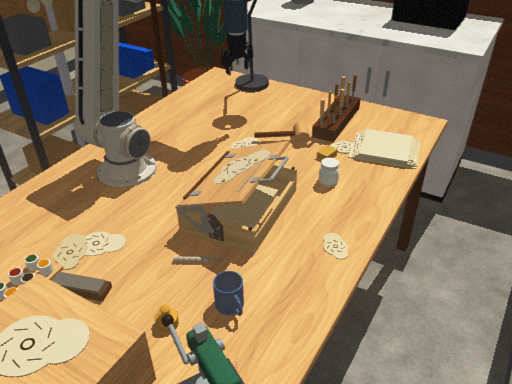

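View pics/top0.png

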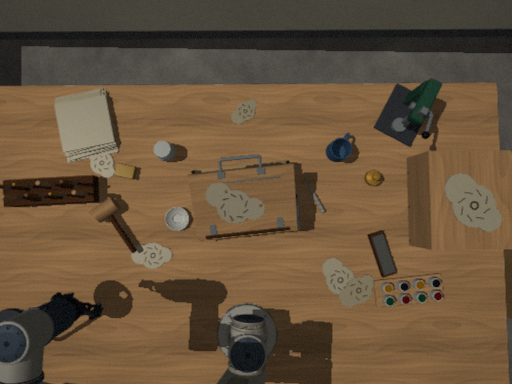

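View pics/wrist0.png

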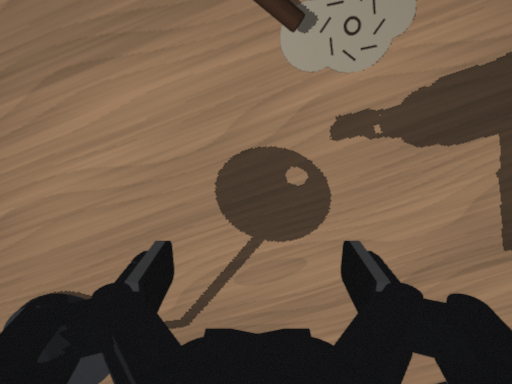

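Run:
```python
import cv2
a=cv2.imread('pics/top0.png')[145:245,180:335]; cv2.imwrite('pics/t0c.png',cv2.resize(a,None,fx=5,fy=5,interpolation=cv2.INTER_CUBIC))
a=cv2.imread('pics/scene0.png')[120:250,170:310]; cv2.imwrite('pics/s0c.png',cv2.resize(a,None,fx=4.5,fy=4.5,interpolation=cv2.INTER_CUBIC))
```

```text
(no output)
```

View pics/t0c.png

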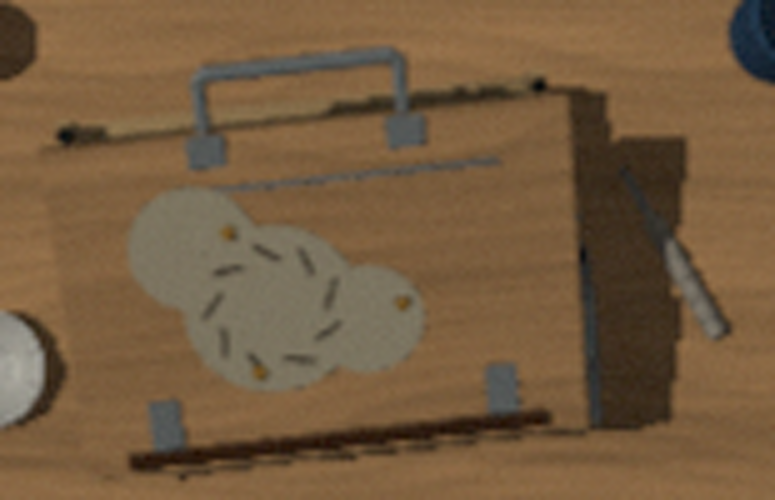

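View pics/s0c.png

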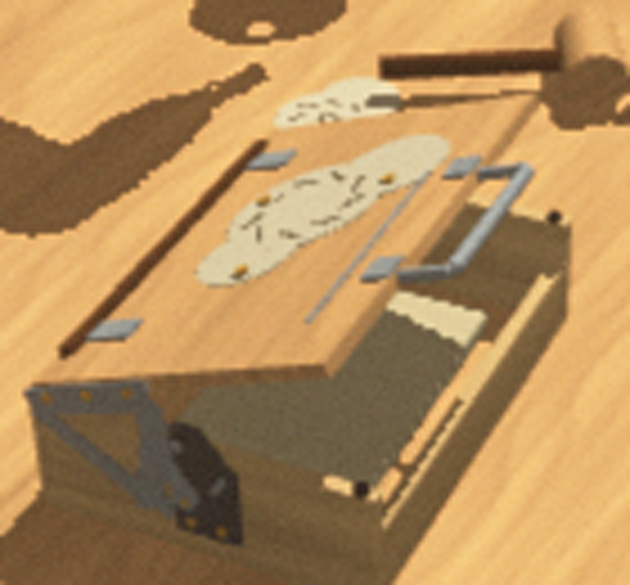

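```bash
cat >> h.py <<'E'
def PM(c):
    R,_=cv2.Rodrigues(np.array(c['rvec'])); return np.array(c['camera_matrix'])@np.c_[R,np.array(c['tvec'])]
def tri(P1,P2,a,b):
    X=cv2.triangulatePoints(P1,P2,np.array(a,float).reshape(2,1),np.array(b,float).reshape(2,1)); return (X[:3]/X[3]).ravel()
def proj(P,X):
    x=P@np.r_[X,1]; return x[:2]/x[2]
def ray(c,p,z):
    R,_=cv2.Rodrigues(np.array(c['rvec'])); C=-R.T@np.array(c['tvec']); d=R.T@np.linalg.inv(c['camera_matrix'])@np.array([p[0],p[1],1.]); return C+d*(z-C[2])/d[2]
def load(f): return dict(np.load('pics/'+f+'.npz'))
E
python3 - <<'E'
from h import *
t=load('top0.png');s=load('scene0.png');P1=PM(t);P2=PM(s)
for a,b in (((220,160),(286.7,157.3)),((260,155.6),(272.2,179.3)),((206,237.4),(228.5,152)),((290,228),(184.5,198))):
    X=tri(P1,P2,a,b); print(X,proj(P1,X)-a,proj(P2,X)-b)
for p in((192,163),(296,162.6),(299,230),(202,241)): print(p,ray(t,p,.1),ray(t,p,0.096))
E
```

```text
[0.63888195 0.08611516 0.2079522 ] [-0.25480212 -0.40072505] [-0.31748847  0.04697898]
[ 0.65618848 -0.04598931  0.21037696] [-1.02584196 -1.57979416] [-1.34522567  0.15515276]
[0.37526021 0.14460332 0.11463879] [-0.49652397 -0.69679901] [-0.53789826  0.03277863]
[ 0.40626076 -0.15501985  0.11995735] [-0.61340772 -0.79233158] [-0.72277358 -0.00310712]
(192, 163) [0.64216114 0.19399771 0.1       ] [0.64267659 0.19453784 0.096     ]
(296, 162.6) [ 0.64010457 -0.18511485  0.1       ] [ 0.64061413 -0.18566055  0.096     ]
(299, 230) [ 0.39503511 -0.19197182  0.1       ] [ 0.39484276 -0.19253716  0.096     ]
(202, 241) [0.35903715 0.15878041 0.1       ] [0.35874169 0.15921967 0.096     ]
```

```bash
cat >> h.py <<'E'
from scipy.spatial.transform import Rotation as Ro
def Rq(q): return Ro.from_quat([q[1],q[2],q[3],q[0]])
YAW=0.108
def Rt(phi,yaw=None):
    yaw=YAW if yaw is None else yaw
    ex=np.array([np.cos(yaw),np.sin(yaw),0]);b=np.array([-np.sin(yaw),np.cos(yaw),0])
    z=np.sin(phi)*ex-np.array([0,0,np.cos(phi)]);x=-b;y=np.cross(z,x)
    return Ro.from_matrix(np.c_[x,y,z])
def delta(R0,p0,R1,p1):
    return (R0.inv()*R1).as_rotvec(degrees=True), R0.inv().apply(np.array(p1)-p0)*100
def st():
    s=ctrl.observe(); return Rq(s['eef_rot']),np.array(s['eef_pos']),s
E
python3 - <<'E'
from h import *
R,p,s=st()
R1=Rt(.585);B=np.array([.648,.02,.209]);p1=B-.10*R1.as_matrix()[:,2]
print(p1, delta(R,p,R1,p1))
# arc: yaw angle 
a0=np.arctan2(p[1],p[0]);r0=np.hypot(*p[:2]);a1=np.arctan2(p1[1],p1[0]);r1=np.hypot(*p1[:2])
print(np.degrees([a0,a1]),r0,r1)
E
```

```text
[0.59310179 0.01404783 0.29237121] (array([29.9863203 , 18.66337733, 62.15984418]), array([55.35044106, 33.60193063, -6.12259363]))
[70.24977537  1.35681787] 0.5496257192891408 0.5932681322606421
```

{"api": "arm_command", "payload": {
  "targets": [
    [[0,0,0],[0,0,-4]],
    [[0,0,0],[0,0,-4]],
    [[0,0,3],[4,0,-2]]
  ]
}}

```text
schema error: expected 3 entries
```

{"api": "arm_command", "payload": {
  "targets": [
    [[0,0,0],[0,0,-4],8.5],
    [[0,0,0],[0,0,-4],8.5],
    [[0,0,4],[4,0,-2],8.5]
  ]
}}

```text
time: 0.45
eef_pos: [0.2218, 0.5057, 0.3344]
eef_rot: [-0.002, 0.979, -0.204, -0.0]
ft_force: [-0.3, -0.2, 0.3]
width: 0.998
```

Run:
```python
from h import *
R,p,s=st()
print(p,s['eef_rot'],s['ft_force'],s['time'],R.as_matrix())
```

```text
[0.22182435 0.50566413 0.33438981] [-2.13285723e-03  9.78967170e-01 -2.04006687e-01 -5.70941534e-05] [-0.26064374 -0.20365839  0.27066794] 0.45 [[ 9.16762537e-01 -3.99431941e-01  7.58447669e-04]
 [-3.99431454e-01 -9.16753445e-01  4.19928959e-03]
 [-9.82020876e-04 -4.15269923e-03 -9.99990895e-01]]
```

{"api": "arm_command", "payload": {
  "targets": [
    [[0,0,3.7],[4.2,0,0],8.5],
    [[0,0,3.7],[4.2,0,0],8.5],
    [[0,0,3.7],[4.2,0,0],8.5],
    [[0,0,3.7],[4.2,0,0],8.5],
    [[0,0,3.7],[4.2,0,0],8.5],
    [[0,0,3.7],[4.2,0,0],8.5],
    [[0,0,3.7],[4.2,0,0],8.5],
    [[0,0,3.7],[4.2,0,0],8.5]
  ]
}}

```text
time: 1.25
eef_pos: [0.4909, 0.3042, 0.3307]
eef_rot: [0.001, 0.893, -0.45, -0.0]
ft_force: [0.6, 1.1, 0.4]
width: 0.995
```

Run:
```python
from h import *
R,p,s=st()
R1=Rt(.585);B=np.array([.648,.02,.209]);p1=B-.10*R1.as_matrix()[:,2]
print(p,delta(R,p,R1,p1),s['joint_positions'])
```

```text
[0.49094907 0.30416499 0.33065938] (array([32.78642633,  8.84696105, 29.43920491]), array([29.39785712,  9.03983376,  3.83909894])) [ 8.25167893e-01  3.10539773e-01  4.32590452e-01 -2.06697898e-04
 -1.69394974e+00 -1.88184698e-01]
```

{"api": "arm_command", "payload": {
  "targets": [
    [[0,0,3.7],[3.8,0.1,0],8.5],
    [[0,0,3.7],[3.8,0.1,0],8.5],
    [[0,0,3.7],[3.8,0.1,0],8.5],
    [[0,0,3.7],[3.8,0.1,0],8.5],
    [[0,0,3.7],[3.8,0.1,0],8.5],
    [[0,0,3.7],[3.8,0.1,0],8.5],
    [[0,0,3.7],[3.8,0.1,0],8.5],
    [[0,0,3.7],[3.8,0.1,0],8.5],
    [[0,0,0],[0,0,0],8.5]
  ]
}}

```text
time: 2.15
eef_pos: [0.6038, 0.0228, 0.3308]
eef_rot: [0.001, 0.747, -0.665, 0.0]
ft_force: [-0.3, 0.6, 0.5]
width: 0.996
```

{"api": "arm_command", "payload": {
  "targets": [
    [[7,0,0],[0,0,0],8.5],
    [[7,0,0],[0,0,0],6],
    [[7,0,0],[0,0,0],3.5],
    [[7,0,0],[0,0,0],3.5],
    [[5,0,0],[0,0,0],3.5],
    [[0,0,0],[0,0,0],3.5],
    [[0,0,0],[0,0,0],3.5]
  ]
}}

```text
time: 2.85
eef_pos: [0.603, 0.027, 0.3315]
eef_rot: [-0.212, 0.719, -0.635, 0.188]
ft_force: [0.4, -0.0, -0.1]
width: 0.41
```

Run:
```python
from h import *
R,p,s=st()
R1=Rt(.585);B=np.array([.648,.02,.209]);p1=B-.10*R1.as_matrix()[:,2]
print(p,delta(R,p,R1,p1),s['joint_positions'],s['width'],s['ft_force'])
c=cam('wrist','w1.png'); np.savez('pics/w1pose.npz',R=R.as_matrix(),p=p)
```

```text
[0.60304189 0.02704817 0.33149708] (array([0.56373445, 0.47600315, 0.75825529]), array([1.16635142, 3.09074129, 2.6595916 ])) [ 0.38830807 -0.04259979 -0.19699676  0.18822212 -0.86616404 -0.3462354 ] 0.40959329668607825 [ 0.38033384 -0.04550061 -0.06998642]
```

View pics/w1.png

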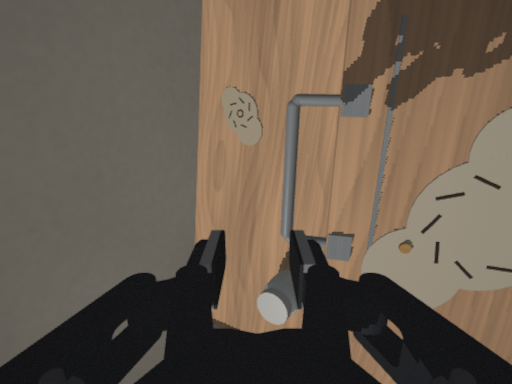

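```bash
cat >> h.py <<'E'
def PW(c,R,p):
    T=np.eye(4);T[:3,:3]=R;T[:3,3]=p; M=np.linalg.inv(T@np.array(c['hand_eye'])); return np.array(c['camera_matrix'])@M[:3]
E
python3 - <<'E'
from h import *
t=load('top0.png');s=load('scene0.png');w=load('w1.png');q=np.load('pics/w1pose.npz')
Ps=[PM(t),PM(s),PW(w,q['R'],q['p'])]
pts=[[(220,160),(286.7,157.3),(288,237)],[(260,155.6),(272.2,179.3),(294.5,102)]]
for i in range(3):
  for j in range(i):
    X=[tri(Ps[j],Ps[i],a[j],a[i]) for a in pts]; d=X[1]-X[0]; print(j,i,*X,(X[0]+X[1])/2,'yaw',np.arctan2(d[0],-d[1]),np.linalg.norm(d))
E
```

```text
0 1 [0.63888195 0.08611516 0.2079522 ] [ 0.65618848 -0.04598931  0.21037696] [0.64753521 0.02006293 0.20916458] yaw 0.13026453875285512 0.1332553434045171
0 2 [0.63660164 0.08516989 0.21229765] [ 0.6494008  -0.04738492  0.21670522] [0.64300122 0.01889248 0.21450144] yaw 0.096259019875976 0.133244226454438
1 2 [0.63853683 0.08899044 0.20638417] [ 0.65655607 -0.04140596  0.20737808] [0.64754645 0.02379224 0.20688113] yaw 0.13731851882313517 0.1316392872666936
```

Run:
```python
from h import *
R,p,s=st()
R1=Rt(.585,.115);B=np.array([.646,.021,.210]);p1=B-.06*R1.as_matrix()[:,2]
print(p,delta(R,p,R1,p1))
```

```text
[0.60409546 0.0273141  0.33228366] (array([0.49314793, 0.26268676, 0.40421767]), array([1.11431075, 3.29453546, 6.47707775]))
```

{"api": "arm_command", "payload": {
  "targets": [
    [[0.5,0.3,0.4],[0.6,1.6,0.8],3.5],
    [[0,0,0],[0.5,1.7,1.2],3.5],
    [[0,0,0],[0,0,2],3.5],
    [[0,0,0],[0,0,1.7],3.5],
    [[0,0,0],[0,0,0.8],3.5],
    [[0,0,0],[0,0,0],3.5],
    [[0,0,0],[0,0,0],3.5]
  ]
}}

```text
time: 3.6
eef_pos: [0.6138, 0.017, 0.2598]
eef_rot: [-0.215, 0.715, -0.637, 0.192]
ft_force: [-1.3, -0.2, 0.1]
width: 0.408
```

Run:
```python
from h import *
R,p,s=st()
R1=Rt(.585,.115);B=np.array([.646,.021,.210]);p1=B-.06*R1.as_matrix()[:,2]
print(p,delta(R,p,R1,p1),s['width'],s['ft_force'])
c=cam('wrist','w2.png'); np.savez('pics/w2pose.npz',R=R.as_matrix(),p=p)
```

```text
[0.61381414 0.01703124 0.25982862] (array([-0.02141029, -0.05953509, -0.01592484]), array([-0.02486211,  0.04790214, -0.05506216])) 0.4080963814002333 [-1.33755566 -0.1681136   0.08921502]
```

View pics/w2.png

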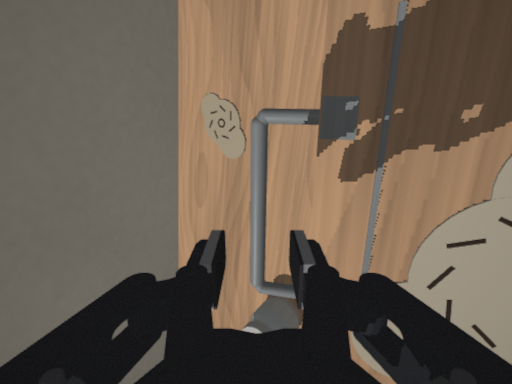

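Run:
```python
from h import *
t=load('top0.png');s=load('scene0.png');w=load('w1.png');q=np.load('pics/w1pose.npz');w2=load('w2.png');q2=np.load('pics/w2pose.npz')
Ps=[PM(t),PM(s),PW(w,q['R'],q['p']),PW(w2,q2['R'],q2['p'])]
pts=[[(220,160),(286.7,157.3),(288,237),(257.5,287)],[(260,155.6),(272.2,179.3),(294.5,102),(260,119)]]
for j in range(3):
    i=3
    X=[tri(Ps[j],Ps[i],a[j],a[i]) for a in pts]; d=X[1]-X[0]; m=(X[0]+X[1])/2; print(j,i,*X,m,'yaw',np.arctan2(d[0],-d[1]),np.linalg.norm(d), q2['R'].T@(m-q2['p'])*100)
```

```text
0 3 [0.636441   0.08498436 0.21424808] [ 0.64946927 -0.04753266  0.21564535] [0.64295513 0.01872585 0.21494672] yaw 0.09799900324950264 0.13316323986983106 [0.16049499 0.05064601 5.35128259]
1 3 [0.63876956 0.08933549 0.20697968] [ 0.65683311 -0.04115274  0.20728329] [0.64780133 0.02409137 0.20713149] yaw 0.13755628725682642 0.1317329256447076 [-0.31789915  0.02999639  6.30219566]
2 3 [0.63419632 0.08250594 0.21712919] [ 0.65060321 -0.04434553  0.21199427] [0.64239976 0.01908021 0.21456173] yaw 0.12862530997932617 0.12801113130069955 [0.11893424 0.11452403 5.35509253]
```

{"api": "arm_command", "payload": {
  "targets": [
    [[0,0,0],[0,0.1,1],3],
    [[0,0,0],[0,0,1.5],3],
    [[0,0,0],[0,0,1.5],3],
    [[0,0,0],[0,0,1.2],3],
    [[0,0,0],[0,0,1],3],
    [[0,0,0],[0,0,0.8],3],
    [[0,0,0],[0,0,0],3]
  ]
}}

```text
time: 4.35
eef_pos: [0.6505, 0.021, 0.1987]
eef_rot: [-0.214, 0.715, -0.638, 0.192]
ft_force: [-0.2, -0.6, -0.2]
width: 0.35
```

Run:
```python
from h import *
R,p,s=st()
print(p,s['width'],s['ft_force'])
c=cam('wrist','w3.png'); c=cam('scene','s3.png')
a=c['frame'][100:260,170:340]; cv2.imwrite('pics/s3c.png',cv2.resize(a,None,fx=3.5,fy=3.5,interpolation=cv2.INTER_CUBIC))
```

```text
[0.65053536 0.02100762 0.19869592] 0.349841562787013 [-0.21917674 -0.62370547 -0.16869873]
```

View pics/w3.png

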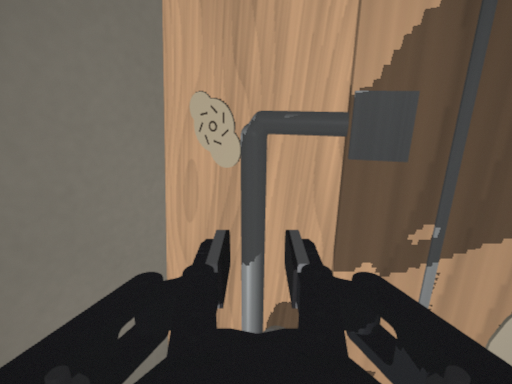

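View pics/s3c.png

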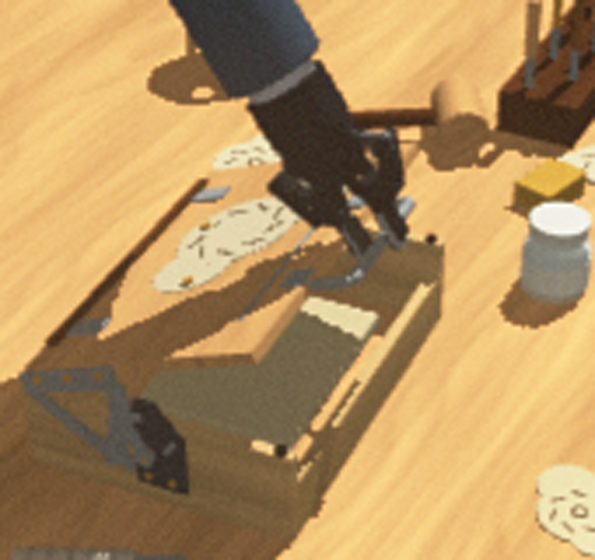

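{"api": "arm_command", "payload": {
  "targets": [
    [[0,0,0],[0,-0.2,0],2],
    [[0,0,0],[0,0,0],1.2],
    [[0,0,0],[0,0,0],0.6],
    [[0,0,0],[0,0,0],0.6],
    [[0,0,0],[0,0,0],0.6]
  ],
  "squeeze": 45
}}

```text
time: 4.95
eef_pos: [0.6519, 0.0212, 0.2011]
eef_rot: [-0.215, 0.715, -0.637, 0.192]
ft_force: [-5.2, 0.1, 1.9]
width: 0.115
```

Run:
```python
from h import *
R,p,s=st()
print(p,s['width']*85.4,s['ft_force'],s['moment'],R.as_matrix()[:,2])
c=cam('wrist','w4.png')
```

```text
[0.65191319 0.02120622 0.20111607] 9.786910849364089 [-5.22789431  0.07397857  1.8781493 ] [-0.15893769  2.70767731 -0.0262363 ] [ 0.54809727  0.06233438 -0.83408861]
```

View pics/w4.png

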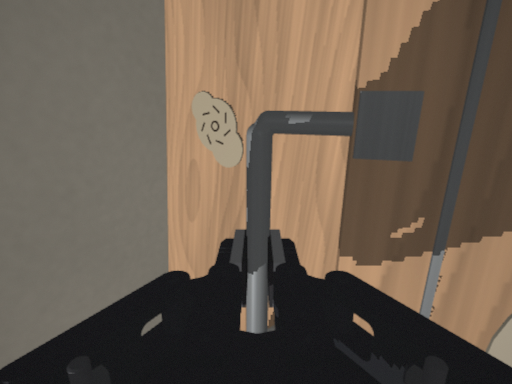

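```bash
cat >> h.py <<'E'
D=.013; H=np.array([.3845,-.0097,.1]); YAW=0.115
def barp(th,H=None):
    H=globals()['H'] if H is None else H
    ex=np.array([np.cos(YAW),np.sin(YAW),0]); return H+ex*(.285*np.cos(th)-.006*np.sin(th))+np.array([0,0,.285*np.sin(th)+.006*np.cos(th)])
def PHI(th): return .585+.5*(th-.384)
def tcp(th):
    R=Rt(PHI(th)); return R, barp(th)+D*R.as_matrix()[:,2]
def plan(ths):
    R,p=tcp(ths[0])
    for t in ths[1:]:
        R1,p1=tcp(t); a,b=delta(R,p,R1,p1); print(round(t,3),a.round(2),b.round(2)); R,p=R1,p1
def stat():
    R,p,s=st(); z=R.as_matrix()[:,2]; b=p-D*z; v=b-H; r=np.hypot(np.hypot(v[0],v[1]),v[2]); th=np.arctan2(v[2],np.hypot(v[0],v[1]))-np.arctan2(.006,.285)
    ex=np.array([np.cos(YAW),np.sin(YAW),0]); n=-np.sin(th)*ex+np.array([0,0,np.cos(th)]); rad=np.cos(th)*ex+np.array([0,0,np.sin(th)])
    F=s['ft_force']; Y=R.as_matrix()[:,1]
    print('t',round(s['time'],2),'bar',b.round(4),'r',r.round(4),'th',th.round(3),'phi',np.arctan2(np.hypot(z[0],z[1]),-z[2]).round(3),'yawz',np.arctan2(z[1],z[0]).round(3),'F',F.round(1),'Fn',(F@n).round(1),'Frad',(F@rad).round(1),'w',round(s['width']*85.4,1))
E
python3 - <<'E'
from h import *
stat()
plan(np.arange(.384,1.0,.03))
E
```

```text
t 5.0 bar [0.6448 0.0204 0.2119] r 0.2849 th 0.383 phi 0.584 yawz 0.113 F [-4.7 -0.5  2.1] Fn 3.7 Frad -3.7 w 10.1
0.414 [ 0.86 -0.   -0.  ] [ 0.   -0.16 -0.84]
0.444 [ 0.86  0.   -0.  ] [-0.   -0.15 -0.85]
0.474 [0.86 0.   0.  ] [ 0.   -0.13 -0.85]
0.504 [ 0.86 -0.   -0.  ] [-0.   -0.12 -0.85]
0.534 [0.86 0.   0.  ] [ 0.   -0.11 -0.85]
0.564 [ 0.86 -0.   -0.  ] [ 0.   -0.1  -0.85]
0.594 [0.86 0.   0.  ] [-0.   -0.08 -0.85]
0.624 [0.86 0.   0.  ] [-0.   -0.07 -0.85]
0.654 [ 0.86 -0.   -0.  ] [ 0.   -0.06 -0.85]
0.684 [0.86 0.   0.  ] [ 0.   -0.05 -0.85]
0.714 [ 0.86 -0.   -0.  ] [ 0.   -0.03 -0.86]
0.744 [0.86 0.   0.  ] [-0.   -0.02 -0.86]
0.774 [ 0.86  0.   -0.  ] [-0.   -0.01 -0.86]
0.804 [ 0.86  0.   -0.  ] [ 0.    0.01 -0.85]
0.834 [ 0.86 -0.   -0.  ] [-0.    0.02 -0.85]
0.864 [0.86 0.   0.  ] [-0.    0.03 -0.85]
0.894 [0.86 0.   0.  ] [ 0.    0.04 -0.85]
0.924 [ 0.86 -0.   -0.  ] [-0.    0.06 -0.85]
0.954 [0.86 0.   0.  ] [-0.    0.07 -0.85]
0.984 [ 0.86 -0.    0.  ] [-0.    0.08 -0.85]
```

{"api": "arm_command", "payload": {
  "targets": [
    [[0.86,0,0],[0,-0.15,-0.84],0.6],
    [[0.86,0,0],[0,-0.15,-0.85],0.6],
    [[0.86,0,0],[0,-0.13,-0.85],0.6],
    [[0.86,0,0],[0,-0.12,-0.85],0.6]
  ]
}}

```text
time: 5.4
eef_pos: [0.6372, 0.0197, 0.2328]
eef_rot: [-0.237, 0.708, -0.631, 0.212]
ft_force: [1.7, -0.3, -5.1]
width: 0.114
```

Run:
```python
from h import *
stat()
```

```text
t 5.4 bar [0.6295 0.0188 0.2432] r 0.2852 th 0.505 phi 0.646 yawz 0.114 F [ 1.7 -0.3 -5.1] Fn -5.2 Frad -1.1 w 9.7
```

{"api": "arm_command", "payload": {
  "targets": [
    [[0.86,0,0],[0,-0.11,-0.85],0.6],
    [[0.86,0,0],[0,-0.1,-0.85],0.6],
    [[0.86,0,0],[0,-0.08,-0.85],0.6],
    [[0.86,0,0],[0,-0.07,-0.85],0.6],
    [[0.86,0,0],[0,-0.06,-0.85],0.6],
    [[0.86,0,0],[0,-0.05,-0.85],0.6],
    [[0.86,0,0],[0,-0.03,-0.85],0.6],
    [[0.86,0,0],[0,-0.02,-0.85],0.6]
  ]
}}

```text
time: 6.2
eef_pos: [0.5979, 0.0157, 0.2884]
eef_rot: [-0.279, 0.692, -0.617, 0.249]
ft_force: [3.3, 5.4, -3.9]
width: 0.115
```

Run:
```python
from h import *
stat()
```

```text
t 6.2 bar [0.589  0.0147 0.2977] r 0.2855 th 0.744 phi 0.767 yawz 0.115 F [ 3.3  5.4 -3.9] Fn -5.5 Frad 0.3 w 9.8
```

{"api": "arm_command", "payload": {
  "targets": [
    [[0.5,0,0],[-0.05,0,-0.5],0.6],
    [[0.5,0,0],[-0.05,0,-0.5],0.6],
    [[0.5,0,0],[-0.05,0,-0.5],0.6],
    [[0.3,0,0],[0,0.01,-0.3],0.6]
  ]
}}

```text
time: 6.6
eef_pos: [0.5854, 0.0146, 0.3014]
eef_rot: [-0.289, 0.688, -0.613, 0.259]
ft_force: [5.3, -2.5, -1.2]
width: 0.116
```

Run:
```python
from h import *
stat()
```

```text
t 6.6 bar [0.5761 0.0136 0.3105] r 0.2856 th 0.808 phi 0.798 yawz 0.112 F [ 5.3 -2.5 -1.2] Fn -4.4 Frad 2.6 w 9.9
```

{"api": "arm_command", "payload": {
  "targets": [
    [[0.2,0,0],[0,0,-0.2],0.6],
    [[0.2,0,0],[0,0,-0.2],0.6],
    [[0.2,0,0],[0,0,-0.2],0.6]
  ]
}}

```text
time: 6.9
eef_pos: [0.5813, 0.0142, 0.3054]
eef_rot: [-0.293, 0.686, -0.612, 0.262]
ft_force: [4.1, -2.6, -2.7]
width: 0.116
```

```bash
python3 -c "from h import *;stat()"
```

```text
t 6.9 bar [0.5719 0.0131 0.3143] r 0.2856 th 0.828 phi 0.808 yawz 0.112 F [ 4.1 -2.6 -2.7] Fn -4.6 Frad 0.6 w 9.9
```

{"api": "arm_command", "payload": {
  "targets": [
    [[0.2,0,0],[0,0.01,-0.2],0.6],
    [[0.2,0,0],[0,0.01,-0.2],0.6]
  ]
}}

```text
time: 7.1
eef_pos: [0.5783, 0.0139, 0.3081]
eef_rot: [-0.295, 0.685, -0.611, 0.264]
ft_force: [5.7, -2.5, -1.8]
width: 0.117
```

```bash
python3 -c "from h import *;stat()"
```

```text
t 7.1 bar [0.5689 0.0128 0.317 ] r 0.2856 th 0.842 phi 0.815 yawz 0.112 F [ 5.7 -2.5 -1.8] Fn -5.3 Frad 2.2 w 10.0
```

{"api": "arm_command", "payload": {
  "targets": [
    [[0.2,0,0],[0,0.02,-0.2],0.6],
    [[0.2,0,0],[0,0.02,-0.2],0.6]
  ]
}}

```text
time: 7.3
eef_pos: [0.5753, 0.0136, 0.3108]
eef_rot: [-0.298, 0.684, -0.61, 0.267]
ft_force: [5.4, -2.2, -0.4]
width: 0.116
```

```bash
python3 -c "from h import *;stat()"
```

```text
t 7.3 bar [0.5658 0.0125 0.3196] r 0.2857 th 0.856 phi 0.823 yawz 0.113 F [ 5.4 -2.2 -0.4] Fn -4.1 Frad 3.0 w 9.9
```

{"api": "arm_command", "payload": {
  "targets": [
    [[0.2,0,0],[0,0.01,-0.2],0.6]
  ]
}}

```text
time: 7.4
eef_pos: [0.5738, 0.0135, 0.3121]
eef_rot: [-0.299, 0.683, -0.61, 0.268]
ft_force: [5.6, -2.0, -1.7]
width: 0.118
```

```bash
python3 -c "from h import *;stat()"
```

```text
t 7.4 bar [0.5643 0.0124 0.3209] r 0.2857 th 0.863 phi 0.826 yawz 0.113 F [ 5.6 -2.  -1.7] Fn -5.2 Frad 2.2 w 10.1
```

{"api": "arm_command", "payload": {
  "targets": [
    [[0.2,0,0],[0,0.02,-0.2],0.6]
  ]
}}

```text
time: 7.5
eef_pos: [0.5723, 0.0133, 0.3135]
eef_rot: [-0.301, 0.683, -0.609, 0.269]
ft_force: [5.5, -1.8, -1.4]
width: 0.121
```

```bash
python3 -c "from h import *;stat()"
```

```text
t 7.5 bar [0.5627 0.0122 0.3223] r 0.2857 th 0.87 phi 0.83 yawz 0.113 F [ 5.5 -1.8 -1.4] Fn -4.9 Frad 2.3 w 10.3
```

{"api": "arm_command", "payload": {
  "targets": [
    [[0.2,0,0],[0,0.02,-0.2],0.6]
  ]
}}

```text
time: 7.6
eef_pos: [0.5707, 0.0131, 0.3148]
eef_rot: [-0.302, 0.682, -0.609, 0.27]
ft_force: [6.0, -1.6, -0.7]
width: 0.118
```

```bash
python3 -c "from h import *;stat()"
```

```text
t 7.6 bar [0.5611 0.0121 0.3236] r 0.2858 th 0.877 phi 0.834 yawz 0.113 F [ 6.  -1.6 -0.7] Fn -4.9 Frad 3.2 w 10.1
```

{"api": "arm_command", "payload": {
  "targets": [
    [[0.2,0,0],[0,0.02,-0.2],0.6]
  ]
}}

```text
time: 7.7
eef_pos: [0.5691, 0.013, 0.3161]
eef_rot: [-0.303, 0.682, -0.608, 0.271]
ft_force: [4.6, -1.8, -0.2]
width: 0.115
```

```bash
python3 -c "from h import *;stat()"
```

```text
t 7.7 bar [0.5595 0.0119 0.3248] r 0.2857 th 0.885 phi 0.837 yawz 0.113 F [ 4.6 -1.8 -0.2] Fn -3.5 Frad 2.6 w 9.9
```

{"api": "arm_command", "payload": {
  "targets": [
    [[0.2,0,0],[0,0.02,-0.2],0.6]
  ]
}}

```text
time: 7.8
eef_pos: [0.5675, 0.0128, 0.3174]
eef_rot: [-0.304, 0.681, -0.608, 0.272]
ft_force: [5.7, -2.1, 1.1]
width: 0.114
```

```bash
python3 -c "from h import *;stat()"
```

```text
t 7.8 bar [0.5579 0.0117 0.3261] r 0.2857 th 0.892 phi 0.841 yawz 0.113 F [ 5.7 -2.1  1.1] Fn -3.6 Frad 4.3 w 9.7
```

{"api": "arm_command", "payload": {
  "targets": [
    [[0.2,0,0],[0,0.02,-0.2],0.6]
  ]
}}

```text
time: 7.9
eef_pos: [0.5659, 0.0126, 0.3187]
eef_rot: [-0.306, 0.681, -0.607, 0.273]
ft_force: [5.9, -1.7, 0.3]
width: 0.117
```

```bash
python3 -c "from h import *;stat()"
```

```text
t 7.9 bar [0.5563 0.0115 0.3273] r 0.2857 th 0.899 phi 0.845 yawz 0.113 F [ 5.9 -1.7  0.3] Fn -4.3 Frad 3.8 w 10.0
```

{"api": "arm_command", "payload": {
  "targets": [
    [[0.2,0,0],[0,0.02,-0.2],0.6]
  ]
}}

```text
time: 8.0
eef_pos: [0.5644, 0.0125, 0.32]
eef_rot: [-0.307, 0.68, -0.607, 0.274]
ft_force: [6.6, -2.3, 0.6]
width: 0.116
```

```bash
python3 -c "from h import *;stat()"
```

```text
t 8.0 bar [0.5547 0.0114 0.3286] r 0.2858 th 0.906 phi 0.848 yawz 0.113 F [ 6.6 -2.3  0.6] Fn -4.5 Frad 4.3 w 9.9
```

{"api": "arm_command", "payload": {
  "targets": [
    [[0.2,0,0],[0,0.02,-0.2],0.6]
  ]
}}

```text
time: 8.1
eef_pos: [0.5629, 0.0123, 0.3211]
eef_rot: [-0.308, 0.68, -0.606, 0.275]
ft_force: [14.2, -3.6, -2.3]
width: 0.117
```

```bash
python3 -c "from h import *;stat()"
```

```text
t 8.1 bar [0.5531 0.0112 0.3297] r 0.2857 th 0.913 phi 0.852 yawz 0.113 F [14.2 -3.6 -2.3] Fn -12.2 Frad 6.5 w 10.0
```

{"api": "arm_command", "payload": {
  "targets": [
    [[-0.2,0,0],[0,-0.02,0.2],0.6],
    [[-0.5,0,0],[0,-0.05,0.5],0.6],
    [[-0.8,0,0],[0.02,-0.05,0.8],0.6]
  ]
}}

```text
time: 8.4
eef_pos: [0.5747, 0.0136, 0.3113]
eef_rot: [-0.299, 0.684, -0.61, 0.267]
ft_force: [3.6, -3.1, 3.9]
width: 0.113
```

Run:
```python
from h import *
stat()
plan(np.arange(.86,-.05,-.03))
```

```text
t 8.4 bar [0.5652 0.0125 0.3201] r 0.2856 th 0.859 phi 0.824 yawz 0.114 F [ 3.6 -3.1  3.9] Fn 0.1 Frad 5.0 w 9.7
0.83 [-0.86 -0.   -0.  ] [-0.   -0.02  0.85]
0.8 [-0.86  0.    0.  ] [ 0.   -0.    0.85]
0.77 [-0.86  0.    0.  ] [0.   0.01 0.85]
0.74 [-0.86 -0.   -0.  ] [-0.    0.02  0.86]
0.71 [-0.86  0.    0.  ] [-0.    0.03  0.85]
0.68 [-0.86  0.   -0.  ] [-0.    0.05  0.85]
0.65 [-0.86 -0.   -0.  ] [0.   0.06 0.85]
0.62 [-0.86  0.   -0.  ] [-0.    0.07  0.85]
0.59 [-0.86 -0.   -0.  ] [-0.    0.09  0.85]
0.56 [-0.86  0.    0.  ] [0.   0.1  0.85]
0.53 [-0.86  0.   -0.  ] [-0.    0.11  0.85]
0.5 [-0.86 -0.    0.  ] [0.   0.12 0.85]
0.47 [-0.86 -0.   -0.  ] [0.   0.14 0.85]
0.44 [-0.86  0.    0.  ] [-0.    0.15  0.85]
0.41 [-0.86  0.    0.  ] [-0.    0.16  0.84]
0.38 [-0.86  0.    0.  ] [0.   0.17 0.84]
0.35 [-0.86  0.   -0.  ] [-0.    0.19  0.84]
0.32 [-0.86  0.    0.  ] [0.   0.2  0.84]
0.29 [-0.86  0.    0.  ] [0.   0.21 0.83]
0.26 [-0.86 -0.   -0.  ] [0.   0.22 0.83]
0.23 [-0.86  0.    0.  ] [-0.    0.24  0.83]
0.2 [-0.86 -0.   -0.  ] [0.   0.25 0.82]
0.17 [-0.86  0.    0.  ] [-0.    0.26  0.82]
0.14 [-0.86  0.   -0.  ] [0.   0.27 0.82]
0.11 [-0.86 -0.   -0.  ] [-0.    0.29  0.81]
0.08 [-0.86 -0.    0.  ] [-0.    0.3   0.81]
0.05 [-0.86  0.    0.  ] [-0.    0.31  0.8 ]
0.02 [-0.86  0.   -0.  ] [0.   0.32 0.8 ]
-0.01 [-0.86 -0.   -0.  ] [0.   0.33 0.79]
-0.04 [-0.86  0.    0.  ] [0.   0.35 0.79]
```

{"api": "arm_command", "payload": {
  "targets": [
    [[-0.86,0,0],[0.03,-0.05,0.85],0.6],
    [[-0.86,0,0],[0.03,-0.03,0.85],0.6],
    [[-0.86,0,0],[0,0.01,0.85],0.6],
    [[-0.86,0,0],[0,0.02,0.85],0.6],
    [[-0.86,0,0],[0,0.03,0.85],0.6],
    [[-0.86,0,0],[0,0.05,0.85],0.6]
  ]
}}

```text
time: 9.0
eef_pos: [0.6103, 0.0172, 0.2733]
eef_rot: [-0.266, 0.697, -0.622, 0.238]
ft_force: [5.1, -4.4, 3.8]
width: 0.118
```

```bash
python3 -c "from h import *;stat()"
```

```text
t 9.0 bar [0.6017 0.0162 0.2829] r 0.2852 th 0.675 phi 0.731 yawz 0.113 F [ 5.1 -4.4  3.8] Fn 0.1 Frad 6.0 w 10.0
```

{"api": "arm_command", "payload": {
  "targets": [
    [[-0.43,0,0],[0,0.03,0.42],0.6],
    [[-0.43,0,0],[0,0.03,0.42],0.6]
  ]
}}

```text
time: 9.2
eef_pos: [0.6154, 0.0176, 0.2666]
eef_rot: [-0.261, 0.699, -0.623, 0.234]
ft_force: [4.0, -4.3, 3.0]
width: 0.117
```

```bash
python3 -c "from h import *;stat()"
```

```text
t 9.2 bar [0.6069 0.0167 0.2764] r 0.2851 th 0.646 phi 0.716 yawz 0.113 F [ 4.  -4.3  3. ] Fn 0.3 Frad 4.6 w 10.0
```

{"api": "arm_command", "payload": {
  "targets": [
    [[-0.86,0,0],[0.02,0.05,0.85],0.6],
    [[-0.86,0,0],[0.02,0.06,0.85],0.6]
  ]
}}

```text
time: 9.4
eef_pos: [0.6252, 0.0186, 0.2524]
eef_rot: [-0.251, 0.703, -0.627, 0.224]
ft_force: [2.6, -0.4, 0.9]
width: 0.112
```

```bash
python3 -c "from h import *;stat()"
```

```text
t 9.4 bar [0.617  0.0177 0.2624] r 0.285 th 0.586 phi 0.685 yawz 0.114 F [ 2.6 -0.4  0.9] Fn -0.6 Frad 2.6 w 9.5
```

{"api": "arm_command", "payload": {
  "targets": [
    [[-0.86,0,0],[0,0.08,0.85],0.6],
    [[-0.86,0,0],[0,0.1,0.85],0.6],
    [[-0.86,0,0],[0,0.11,0.85],0.6],
    [[-0.86,0,0],[0,0.13,0.85],0.6],
    [[-0.86,0,0],[0,0.14,0.85],0.6],
    [[-0.86,0,0],[0,0.15,0.84],0.6]
  ]
}}

```text
time: 10.0
eef_pos: [0.6493, 0.021, 0.2067]
eef_rot: [-0.218, 0.714, -0.637, 0.195]
ft_force: [-1.4, -3.3, -2.1]
width: 0.114
```

```bash
python3 -c "from h import *;stat()"
```

```text
t 10.0 bar [0.6421 0.0202 0.2175] r 0.2847 th 0.404 phi 0.593 yawz 0.113 F [-1.4 -3.3 -2.1] Fn -1.3 Frad -2.4 w 9.7
```

{"api": "arm_command", "payload": {
  "targets": [
    [[-0.86,0,0],[0,0.16,0.84],0.6],
    [[-0.86,0,0],[0,0.17,0.84],0.6],
    [[-0.86,0,0],[0,0.19,0.84],0.6],
    [[-0.86,0,0],[0,0.2,0.84],0.6],
    [[-0.86,0,0],[0,0.21,0.83],0.6],
    [[-0.86,0,0],[0,0.22,0.83],0.6]
  ]
}}

```text
time: 10.6
eef_pos: [0.6648, 0.0226, 0.1571]
eef_rot: [-0.184, 0.723, -0.645, 0.165]
ft_force: [-6.6, -2.5, -1.5]
width: 0.12
```

```bash
python3 -c "from h import *;stat()"
```

```text
t 10.6 bar [0.6586 0.0219 0.1685] r 0.2843 th 0.222 phi 0.5 yawz 0.111 F [-6.6 -2.5 -1.5] Fn 0.0 Frad -7.0 w 10.2
```

{"api": "arm_command", "payload": {
  "targets": [
    [[-0.86,0,0],[0,0.22,0.83],0.6],
    [[-0.86,0,0],[0,0.23,0.82],0.6],
    [[-0.86,0,0],[0,0.24,0.82],0.6]
  ]
}}

```text
time: 10.9
eef_pos: [0.6691, 0.023, 0.1312]
eef_rot: [-0.167, 0.727, -0.649, 0.15]
ft_force: [-10.9, -1.9, -1.3]
width: 0.117
```

```bash
python3 -c "from h import *;stat();cam('scene','s5.png')
c=load('s5.png')['frame'][100:260,170:340]; cv2.imwrite('pics/s5c.png',cv2.resize(c,None,fx=3.5,fy=3.5,interpolation=cv2.INTER_CUBIC))"
```

```text
t 10.9 bar [0.6634 0.0224 0.1429] r 0.284 th 0.13 phi 0.453 yawz 0.111 F [-10.9  -1.9  -1.3] Fn 0.2 Frad -11.1 w 9.9
```

View pics/s5c.png

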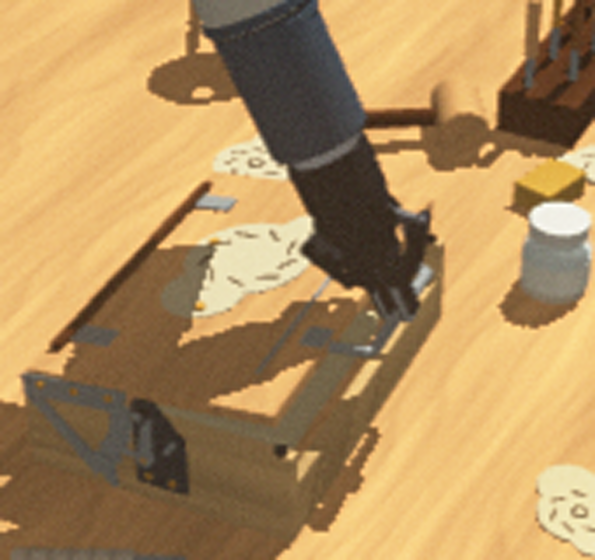

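{"api": "arm_command", "payload": {
  "targets": [
    [[-0.86,0,0],[0,0.4,0.78],0.6],
    [[-0.86,0,0],[0,0.4,0.78],0.6],
    [[-0.43,0,0],[0,0.16,0.4],0.6]
  ]
}}

```text
time: 11.25
eef_pos: [0.6707, 0.0232, 0.1108]
eef_rot: [-0.155, 0.73, -0.651, 0.139]
ft_force: [-5.9, -3.0, -1.1]
width: 0.116
```

```bash
python3 -c "from h import *;stat()"
```

```text
t 11.25 bar [0.6654 0.0226 0.1227] r 0.2837 th 0.059 phi 0.419 yawz 0.111 F [-5.9 -3.  -1.1] Fn -0.8 Frad -6.3 w 9.9
```

{"api": "arm_command", "payload": {
  "targets": [
    [[-0.3,0,0],[0,0.12,0.27],0.6],
    [[-0.3,0,0],[0,0.12,0.27],0.6]
  ]
}}

```text
time: 11.45
eef_pos: [0.6709, 0.0232, 0.1056]
eef_rot: [-0.151, 0.731, -0.652, 0.136]
ft_force: [-4.9, -3.1, -0.6]
width: 0.113
```

```bash
python3 -c "from h import *;stat()"
```

```text
t 11.45 bar [0.6657 0.0226 0.1175] r 0.2836 th 0.041 phi 0.41 yawz 0.111 F [-4.9 -3.1 -0.6] Fn -0.3 Frad -5.2 w 9.6
```

{"api": "arm_command", "payload": {
  "targets": [
    [[-0.3,0,0],[0,0.13,0.27],0.6],
    [[-0.3,0,0],[0,0.13,0.27],0.6]
  ]
}}

```text
time: 11.65
eef_pos: [0.671, 0.0232, 0.1]
eef_rot: [-0.148, 0.731, -0.652, 0.133]
ft_force: [-4.0, -3.3, -0.7]
width: 0.119
```

```bash
python3 -c "from h import *;stat()"
```

```text
t 11.65 bar [0.6659 0.0227 0.112 ] r 0.2836 th 0.021 phi 0.4 yawz 0.111 F [-4.  -3.3 -0.7] Fn -0.6 Frad -4.3 w 10.2
```

{"api": "arm_command", "payload": {
  "targets": [
    [[-0.2,0,0],[0,0.1,0.2],0.6],
    [[-0.2,0,0],[0,0.1,0.2],0.6]
  ]
}}

```text
time: 11.85
eef_pos: [0.6714, 0.0233, 0.0984]
eef_rot: [-0.146, 0.732, -0.652, 0.132]
ft_force: [-23.2, -2.6, 23.3]
width: 0.119
```

```bash
python3 -c "from h import *;stat()"
```

```text
t 11.85 bar [0.6664 0.0227 0.1103] r 0.2839 th 0.015 phi 0.396 yawz 0.111 F [-23.2  -2.6  23.3] Fn 23.7 Frad -22.9 w 10.2
```

{"api": "arm_command", "payload": {
  "targets": [
    [[0,0,0],[0,0,-0.15],0.6],
    [[0,0,0],[0,0.1,0],0.6]
  ]
}}

```text
time: 12.05
eef_pos: [0.6712, 0.0233, 0.0987]
eef_rot: [-0.147, 0.732, -0.652, 0.132]
ft_force: [0.9, -5.0, -0.8]
width: 0.112
```

```bash
sed -i 's/^D=.013/D=.008/' h.py; python3 -c "
from h import *
stat();cam('wrist','w6.png');c=cam('scene','s6.png')
c=c['frame'][100:260,170:340]; cv2.imwrite('pics/s6c.png',cv2.resize(c,None,fx=3.5,fy=3.5,interpolation=cv2.INTER_CUBIC))"
```

```text
t 12.05 bar [0.6681 0.023  0.106 ] r 0.2856 th 0.0 phi 0.398 yawz 0.112 F [ 0.9 -5.  -0.8] Fn -0.8 Frad 0.3 w 9.6
```

View pics/s6c.png

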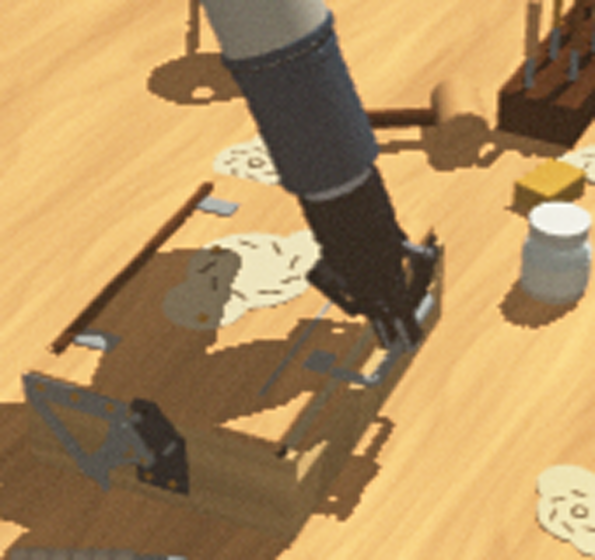

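View pics/w6.png

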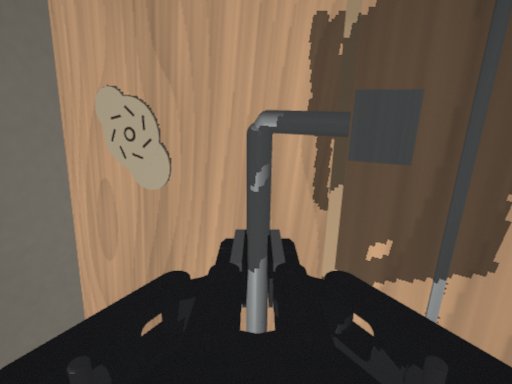

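Run:
```python
from h import *
stat()
plan(np.arange(0,.34,.03))
```

```text
t 12.15 bar [0.6681 0.0229 0.106 ] r 0.2856 th 0.0 phi 0.398 yawz 0.112 F [-1.8 -4.4  0.5] Fn 0.5 Frad -2.3 w 9.9
0.03 [ 0.86  0.   -0.  ] [ 0.   -0.31 -0.8 ]
0.06 [0.86 0.   0.  ] [ 0.   -0.3  -0.81]
0.09 [0.86 0.   0.  ] [-0.   -0.29 -0.81]
0.12 [ 0.86 -0.    0.  ] [ 0.   -0.27 -0.81]
0.15 [ 0.86  0.   -0.  ] [-0.   -0.26 -0.82]
0.18 [ 0.86 -0.   -0.  ] [-0.   -0.25 -0.82]
0.21 [0.86 0.   0.  ] [ 0.   -0.24 -0.82]
0.24 [0.86 0.   0.  ] [-0.   -0.23 -0.83]
0.27 [0.86 0.   0.  ] [ 0.   -0.21 -0.83]
0.3 [ 0.86 -0.   -0.  ] [ 0.   -0.2  -0.83]
0.33 [ 0.86  0.   -0.  ] [ 0.   -0.19 -0.84]
```

{"api": "arm_command", "payload": {
  "targets": [
    [[0.86,0,0],[0.05,-0.31,-0.8],0.6],
    [[0.86,0,0],[0.03,-0.3,-0.81],0.6],
    [[0.86,0,0],[0,-0.29,-0.81],0.6],
    [[0.86,0,0],[0,-0.27,-0.81],0.6],
    [[0.86,0,0],[0,-0.26,-0.82],0.6]
  ]
}}

```text
time: 12.65
eef_pos: [0.6674, 0.0229, 0.1422]
eef_rot: [-0.176, 0.726, -0.647, 0.157]
ft_force: [4.7, -1.8, -4.7]
width: 0.122
```

```bash
python3 -c "from h import *;stat()"
```

```text
t 12.65 bar [0.6638 0.0225 0.1494] r 0.2854 th 0.153 phi 0.475 yawz 0.114 F [ 4.7 -1.8 -4.7] Fn -5.4 Frad 3.7 w 10.4
```

{"api": "arm_command", "payload": {
  "targets": [
    [[0.86,0,0],[0,-0.25,-0.82],0.6],
    [[0.86,0,0],[0,-0.24,-0.82],0.6],
    [[0.86,0,0],[0,-0.23,-0.83],0.6],
    [[0.86,0,0],[0,-0.21,-0.83],0.6],
    [[0.86,0,0],[0,-0.2,-0.83],0.6]
  ]
}}

```text
time: 13.15
eef_pos: [0.6574, 0.0219, 0.1842]
eef_rot: [-0.203, 0.718, -0.64, 0.181]
ft_force: [5.2, -1.8, -4.4]
width: 0.118
```

```bash
python3 -c "from h import *;stat()"
```

```text
t 13.15 bar [0.6532 0.0214 0.191 ] r 0.2854 th 0.303 phi 0.551 yawz 0.115 F [ 5.2 -1.8 -4.4] Fn -5.6 Frad 3.4 w 10.1
```

{"api": "arm_command", "payload": {
  "targets": [
    [[-0.3,0,0],[0,0.03,0.28],0.6],
    [[-0.3,0,0],[0,0.05,0.28],0.6],
    [[-0.2,0,0],[0,0.05,0.2],0.6]
  ]
}}

```text
time: 13.45
eef_pos: [0.6601, 0.0221, 0.1752]
eef_rot: [-0.197, 0.72, -0.642, 0.175]
ft_force: [1.8, -0.2, -0.7]
width: 0.119
```

```bash
python3 -c "from h import *;stat()"
```

```text
t 13.45 bar [0.656  0.0216 0.1821] r 0.2854 th 0.271 phi 0.533 yawz 0.114 F [ 1.8 -0.2 -0.7] Fn -1.1 Frad 1.5 w 10.2
```

{"api": "arm_command", "payload": {
  "targets": [
    [[-0.15,0,0],[0,0.04,0.15],0.6],
    [[0,0,0],[0,0,0],0.6]
  ]
}}

```text
time: 13.65
eef_pos: [0.6606, 0.0221, 0.1734]
eef_rot: [-0.196, 0.72, -0.642, 0.175]
ft_force: [5.0, 2.1, -4.6]
width: 0.113
```

```bash
python3 -c "from h import *;stat()"
```

```text
t 13.65 bar [0.6566 0.0217 0.1803] r 0.2854 th 0.264 phi 0.53 yawz 0.114 F [ 5.   2.1 -4.6] Fn -5.8 Frad 3.9 w 9.7
```

{"api": "arm_command", "payload": {
  "targets": [
    [[-0.1,0,0],[0,0.03,0.1],0.6],
    [[0,0,0],[0,0,0],0.6]
  ]
}}

```text
time: 13.85
eef_pos: [0.6607, 0.0221, 0.1727]
eef_rot: [-0.195, 0.72, -0.642, 0.174]
ft_force: [5.9, 3.5, -3.3]
width: 0.117
```

```bash
python3 -c "from h import *;stat()"
```

```text
t 13.85 bar [0.6567 0.0217 0.1796] r 0.2854 th 0.262 phi 0.529 yawz 0.114 F [ 5.9  3.5 -3.3] Fn -4.8 Frad 5.2 w 10.0
```

{"api": "arm_command", "payload": {
  "targets": [
    [[-0.1,0,0],[0,0.03,0.1],0.6],
    [[0,0,0],[0,0,0],0.6]
  ]
}}

```text
time: 14.05
eef_pos: [0.6609, 0.0222, 0.1719]
eef_rot: [-0.195, 0.721, -0.642, 0.174]
ft_force: [6.0, 3.0, -2.7]
width: 0.118
```

```bash
python3 -c "from h import *;stat()"
```

```text
t 14.05 bar [0.6569 0.0217 0.1788] r 0.2854 th 0.259 phi 0.528 yawz 0.114 F [ 6.   3.  -2.7] Fn -4.2 Frad 5.4 w 10.1
```

{"api": "arm_command", "payload": {
  "targets": [
    [[-0.1,0,0],[0,0.03,0.1],0.6],
    [[0,0,0],[0,0,0],0.6]
  ]
}}

```text
time: 14.25
eef_pos: [0.6612, 0.0222, 0.171]
eef_rot: [-0.194, 0.721, -0.642, 0.173]
ft_force: [4.9, 3.5, -1.4]
width: 0.114
```

```bash
python3 -c "from h import *;stat()"
```

```text
t 14.25 bar [0.6572 0.0217 0.1779] r 0.2853 th 0.256 phi 0.526 yawz 0.114 F [ 4.9  3.5 -1.4] Fn -2.7 Frad 4.7 w 9.7
```

{"api": "arm_command", "payload": {
  "targets": [
    [[-0.1,0,0],[0,0.02,0.15],0.6],
    [[0,0,0],[0,0,0],0.6]
  ]
}}

```text
time: 14.45
eef_pos: [0.6616, 0.0222, 0.1693]
eef_rot: [-0.193, 0.721, -0.643, 0.172]
ft_force: [5.0, 4.1, -2.0]
width: 0.114
```

```bash
python3 -c "from h import *;stat()"
```

```text
t 14.45 bar [0.6577 0.0217 0.1762] r 0.2853 th 0.249 phi 0.524 yawz 0.114 F [ 5.   4.1 -2. ] Fn -3.3 Frad 4.8 w 9.8
```

{"api": "arm_command", "payload": {
  "targets": [
    [[-0.1,0,0],[0,0.02,0.1],0.6],
    [[0,0,0],[0,0,0],0.6]
  ]
}}

```text
time: 14.65
eef_pos: [0.6619, 0.0222, 0.1683]
eef_rot: [-0.193, 0.721, -0.643, 0.172]
ft_force: [4.2, 4.3, -1.3]
width: 0.113
```

```bash
python3 -c "from h import *;stat()"
```

```text
t 14.65 bar [0.658  0.0218 0.1752] r 0.2853 th 0.246 phi 0.522 yawz 0.114 F [ 4.2  4.3 -1.3] Fn -2.4 Frad 4.2 w 9.7
```

{"api": "arm_command", "payload": {
  "targets": [
    [[-0.1,0,0],[0,0.02,0.1],0.6],
    [[0,0,0],[0,0,0],0.6]
  ]
}}

```text
time: 14.85
eef_pos: [0.6622, 0.0222, 0.1673]
eef_rot: [-0.192, 0.721, -0.643, 0.171]
ft_force: [4.1, 3.1, -0.7]
width: 0.114
```

```bash
python3 -c "from h import *;stat()"
```

```text
t 14.85 bar [0.6582 0.0218 0.1742] r 0.2853 th 0.242 phi 0.52 yawz 0.114 F [ 4.1  3.1 -0.7] Fn -1.7 Frad 4.2 w 9.7
```

{"api": "arm_command", "payload": {
  "targets": [
    [[-0.2,0,0],[0,0.04,0.2],0.6],
    [[0,0,0],[0,0,0],0.6]
  ]
}}

```text
time: 15.05
eef_pos: [0.6627, 0.0223, 0.1653]
eef_rot: [-0.19, 0.722, -0.643, 0.17]
ft_force: [2.1, 4.1, 0.5]
width: 0.114
```

```bash
python3 -c "from h import *;stat()"
```

```text
t 15.05 bar [0.6587 0.0218 0.1722] r 0.2853 th 0.235 phi 0.516 yawz 0.114 F [2.1 4.1 0.5] Fn -0.1 Frad 2.6 w 9.8
```

{"api": "arm_command", "payload": {
  "targets": [
    [[-0.1,0,0],[0,0.03,0.12],0.6],
    [[0,0,0],[0,0,0],0.6]
  ]
}}

```text
time: 15.25
eef_pos: [0.6629, 0.0223, 0.1643]
eef_rot: [-0.19, 0.722, -0.644, 0.17]
ft_force: [0.4, 3.9, 1.5]
width: 0.117
```

```bash
python3 -c "from h import *;stat()"
```

```text
t 15.25 bar [0.659  0.0218 0.1713] r 0.2853 th 0.232 phi 0.515 yawz 0.114 F [0.4 3.9 1.5] Fn 1.3 Frad 1.1 w 10.0
```

{"api": "arm_command", "payload": {
  "targets": [
    [[-0.1,0,0],[0,0.03,0.12],0.6],
    [[0,0,0],[0,0,0],0.6]
  ]
}}

```text
time: 15.45
eef_pos: [0.6631, 0.0223, 0.1635]
eef_rot: [-0.189, 0.722, -0.644, 0.169]
ft_force: [-2.5, 6.1, 4.1]
width: 0.115
```

```bash
python3 -c "from h import *;stat()"
```

```text
t 15.45 bar [0.6592 0.0218 0.1705] r 0.2854 th 0.228 phi 0.513 yawz 0.114 F [-2.5  6.1  4.1] Fn 4.4 Frad -0.9 w 9.8
```

{"api": "arm_command", "payload": {
  "targets": [
    [[0,0,0],[-0.05,0.02,0.1],0.6],
    [[0,0,0],[0,0,0],0.6]
  ]
}}

```text
time: 15.65
eef_pos: [0.6633, 0.0223, 0.1628]
eef_rot: [-0.189, 0.722, -0.644, 0.169]
ft_force: [-2.2, 3.4, 6.2]
width: 0.118
```

```bash
python3 -c "from h import *;stat()"
```

```text
t 15.65 bar [0.6594 0.0219 0.1698] r 0.2854 th 0.226 phi 0.513 yawz 0.112 F [-2.2  3.4  6.2] Fn 6.4 Frad -0.3 w 10.0
```

{"api": "arm_command", "payload": {
  "targets": [
    [[0,0,0],[0,0.02,0.12],0.6],
    [[0,0,0],[0,0,0],0.6]
  ]
}}

```text
time: 15.85
eef_pos: [0.6635, 0.0223, 0.1619]
eef_rot: [-0.189, 0.722, -0.644, 0.169]
ft_force: [-6.5, 3.8, 8.3]
width: 0.116
```

```bash
python3 -c "from h import *;stat();c=cam('scene','s7.png')
c=c['frame'][100:260,170:340]; cv2.imwrite('pics/s7c.png',cv2.resize(c,None,fx=3.5,fy=3.5,interpolation=cv2.INTER_CUBIC))"
```

```text
t 15.85 bar [0.6596 0.0219 0.1689] r 0.2854 th 0.223 phi 0.513 yawz 0.112 F [-6.5  3.8  8.3] Fn 9.4 Frad -4.0 w 9.9
```

View pics/s7c.png

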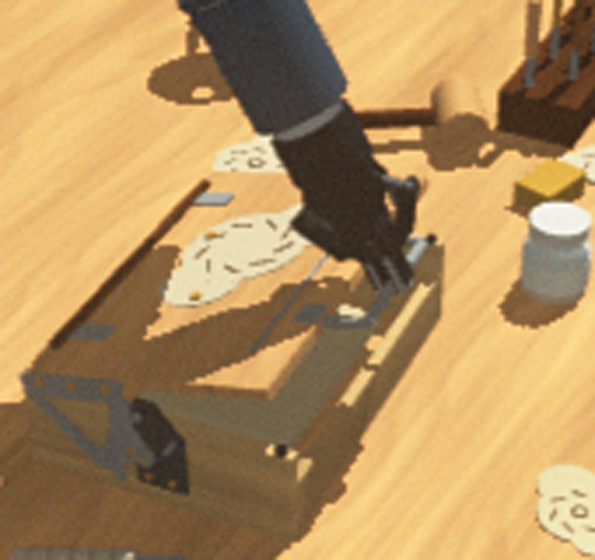

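{"api": "arm_command", "payload": {
  "targets": [
    [[0,0,0],[0,-0.03,-0.2],0.6],
    [[0,0,0],[0,0,0],0.6]
  ]
}}

```text
time: 16.1
eef_pos: [0.6631, 0.0223, 0.1635]
eef_rot: [-0.189, 0.722, -0.644, 0.169]
ft_force: [-2.7, 1.6, 5.6]
width: 0.118
```

```bash
python3 -c "from h import *;stat()"
```

```text
t 16.1 bar [0.6592 0.0219 0.1705] r 0.2854 th 0.229 phi 0.513 yawz 0.113 F [-2.7  1.6  5.6] Fn 6.0 Frad -1.2 w 10.1
```

{"api": "arm_command", "payload": {
  "targets": [
    [[0,0,0],[0,0,0],1.5],
    [[0,0,0],[0,0,0],2.5],
    [[0,0,0],[0,0,0],3],
    [[0,0,0],[0,0,0],3]
  ]
}}

```text
time: 16.5
eef_pos: [0.6627, 0.0222, 0.1619]
eef_rot: [-0.188, 0.722, -0.644, 0.169]
ft_force: [-0.4, -0.4, -0.1]
width: 0.351
```

```bash
python3 -c "from h import *;stat();cam('wrist','w8.png')"
```

```text
t 16.5 bar [0.6589 0.0218 0.1689] r 0.2846 th 0.223 phi 0.511 yawz 0.112 F [-0.4 -0.4 -0.1] Fn 0.0 Frad -0.4 w 29.9
```

View pics/w8.png

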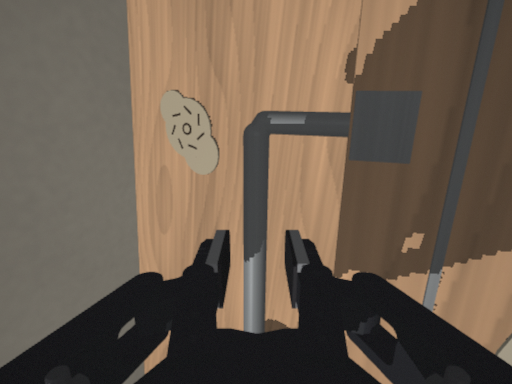

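{"api": "arm_command", "payload": {
  "targets": [
    [[0,0,0],[0,0,-0.8],3],
    [[0,0,0],[0,0,-1.2],3],
    [[0,0,0],[0,0,-1.5],3],
    [[0,0,0],[0,0,-2],3],
    [[0,0,0],[0,0,-3],3],
    [[0,0,0],[0,0,-3],3],
    [[0,0,0],[0,0,-3],3],
    [[0,0,0],[0,0,-2],3],
    [[0,0,0],[0,0,0],3],
    [[0,0,0],[0,0,0],3]
  ]
}}

```text
time: 17.55
eef_pos: [0.5824, 0.0135, 0.3073]
eef_rot: [-0.19, 0.722, -0.644, 0.169]
ft_force: [0.1, 0.9, -0.2]
width: 0.349
```

```bash
python3 -c "
from h import *
stat();c=cam('scene','s9.png')
c=c['frame'][100:260,170:340]; cv2.imwrite('pics/s9c.png',cv2.resize(c,None,fx=3.5,fy=3.5,interpolation=cv2.INTER_CUBIC))
R,p,s=st();np.savez('pics/w9pose.npz',R=R.as_matrix(),p=p);cam('wrist','w9.png');cam('top','t9.png')"
```

```text
t 17.55 bar [0.5785 0.0131 0.3142] r 0.2899 th 0.81 phi 0.514 yawz 0.115 F [ 0.1  0.9 -0.2] Fn -0.2 Frad -0.0 w 29.8
```

View pics/s9c.png

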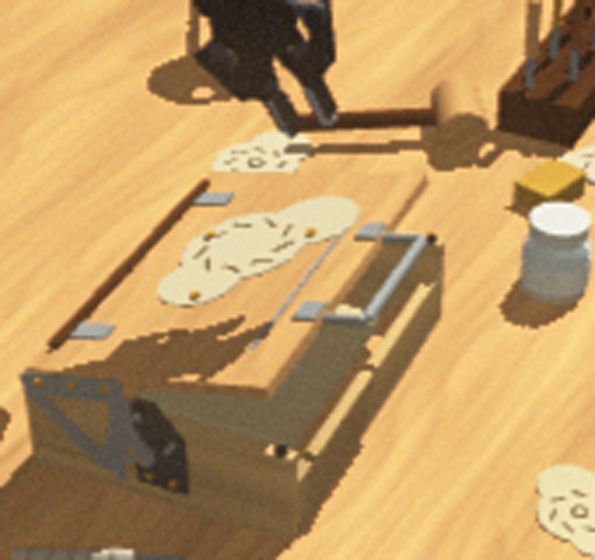

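View pics/w9.png

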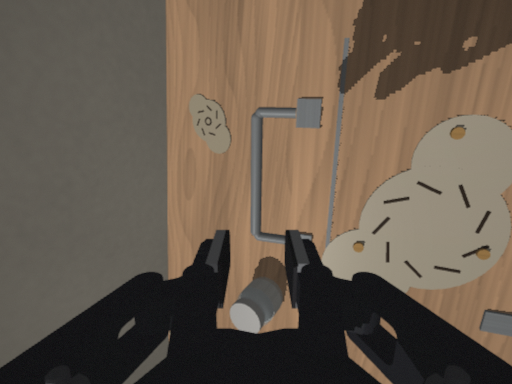

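View pics/t9.png

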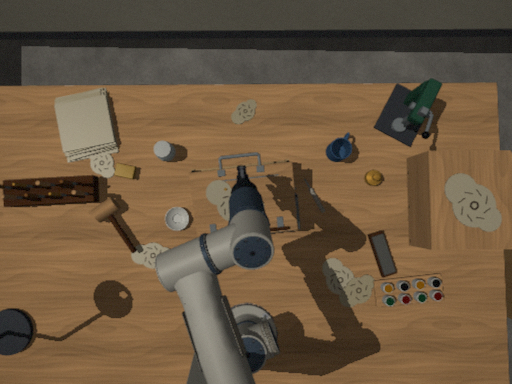

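Run:
```python
from h import *
t=load('t9.png');s=load('s9.png');w=load('w9.png');q=np.load('pics/w9pose.npz')
Ps=[PM(t),PM(s),PW(w,q['R'],q['p'])]
pts=[[(220.5,157),(292.5,168),(256,236)],[(260,153.5),(275,190.5),(257.5,113)]]
for i in range(3):
  for j in range(i):
    X=[tri(Ps[j],Ps[i],a[j],a[i]) for a in pts]; d=X[1]-X[0]; m=(X[0]+X[1])/2; print(j,i,m,np.linalg.norm(d),'th',np.arcsin((m[2]-.1058)/.285))
for th in(.08,.227,.367): print(th,barp(th),[proj(P,barp(th)).round(1) for P in Ps])
```

```text
0 1 [0.66250069 0.02010317 0.17320758] 0.13690895476229317 th 0.2387804131061459
0 2 [0.65636237 0.01887562 0.17795383] 0.13522029561418505 th 0.25595698757960317
1 2 [0.66159126 0.0274081  0.16821871] 0.1394599868216281 th 0.22080282690266867
0.08 [0.6662357  0.02284319 0.1287565 ] [array([238.8, 154.8]), array([284.2, 190.4]), array([268. , 168.9])]
0.227 [0.65901299 0.0220089  0.16998689] [array([238.9, 155.1]), array([282.3, 179.2]), array([256.5, 176.8])]
0.367 [0.64662547 0.02057802 0.20786324] [array([239.2, 157.1]), array([278.7, 168.2]), array([248.3, 186.8])]
```

```bash
python3 -c "from h import *;print(ctrl.finish_job())"
```

```text
the job is handed in; nothing more can be done
None
```

The board is resting on the second notch with the gripper clear of it, and I handed the job in at about 17.7 s.

- **Lift to the stop:** I raised the board from the third notch (about 0.37 rad) in 2 mm steps. The lift force rose from about 4.5 N to 12 N at about 0.9 rad, well under the 20 N limit, and I backed off at once.
- **Lay flat:** The board came down without catching on any notch, so the pawl was out. I lowered it until it pressed on the frame. That contact briefly reached about 33 N in total (about 24 N downwards), more than I had meant. The bar then stood 106 mm above the bench, as it should when flat.
- **Second notch:** I raised it to about 0.30 rad and lowered it until the pawl took the weight at about 0.23 rad. I pressed down to about 9 N, it held, and I eased off, let go and drew back 16 cm.

**Last checks:**
- After letting go, the force on the tool was about zero.
- Triangulating the bar from three camera pairs gave a tilt of 0.22, 0.24 and 0.26 rad. They disagree by up to 10 mm in bar height, but all are far from the neighbouring notches at about 0.09 and 0.37 rad.
- I first took the grip point on the bar 5 mm too deep, which made early tilt readings slightly high; touching the frame corrected this.
- The other things on the bench look unmoved in the final top view.

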